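# Stand the fallen lamp kit back up on the kitting plate

### The arm

A 7-joint arm with a two-finger parallel gripper is mounted at the origin on the work surface. World frame = base frame: x ahead of the robot, y to its left, z up, the work surface at z = 0. Lengths are in m, angles in rad, forces in N, time in s.
With the tool pointing down it reaches from about 0.425 to 0.925 m from the base axis. Payload 6.8 kg.
Tool frame: the origin (TCP) lies midway between the tips of the shut fingers; the grasp point (between the pads) lies 19 mm behind it (bot.pinch_z is the distance from the TCP to the grasp point, in m); z points along the fingers, y is the line along which they close (so a half turn about z gives the same grasp; the last joint's range is limited). The gripper opens to 85 mm and grips with 20 to 120 N. Pads are 22 mm wide; open, the fingers measure 114 mm over their backs; the gripper's body (76 mm by 85 mm) begins 54 mm behind the grasp point. The pads swing forward as they close: fully open they stand 13 mm farther back than shut.
Start: joints at [-1.315, 0.477, 0.022, 1.555, -0.011, 1.109, -0.083], TCP at [0.24, 0.631, 0.231] pointing down, gripper open.
Joint ranges: [-2.96, 2.96], [-0.34, 2.1], [-1.41, 1.46], [0.24, 2.44], [-1.37, 4.51], [0.17, 1.92], [-2.96, 2.96]. Speed limits (rad/s): [2.39, 2.39, 3.14, 3.14, 3.14, 3.14, 3.14].

### API

Orientations are given as a unit quaternion [w, x, y, z].
In Python, from station import bot, imaging gives the robot as it stands. The module is installed in compiled form; this text tells all that it offers.
- The arm moves only by the tool carry_out, never from a script. Its argument "targets" is a list of rows, each a list of 5 numbers: the shift along the tool's x, y, z in cm, then the turn about the tool's z in degrees, then the opening, from -1 (shut) to 1 (fully open). In form: [[x, y, z, yaw, gripper], ...]. A call has 1 to 12 rows; each row shifts and turns the commanded pose from where the row before left it, along the tool's axes as they then stand; what a row does not reach is not made up. A row lasts 1/10 s, in which the tool goes at most 50 mm and 8.59 degrees, less where a joint would pass 70% of its speed; a pose out of reach is approached as far as the arm can. A call is refused whole if a number of a shift passes 5 or a number of a turn 8.59, either way. A call with a gripper value outside its range is refused whole. The fingers move at their own pace and stop on an object; "force" is the grip in N (left out, the last holds). Time passes only in rows, so rows that do not move let the fingers close. It gives the time, the measured TCP pose, the force, the opening and the grip force at its end, in the units of the state.
- bot.get_obs(): the state, without advancing time (a new reading comes with each control period).
- imaging.read_camera(name): name is "scene" or "top" or "wrist"; returns the picture (400x640x3 uint8, red, green, blue); there is no depth.
- imaging.calibration(name): a dict with "fx", "fy", "cx", "cy" (pixels), "k1" (the pictures are not rectified: a ray, as slopes to the right and down, at radius r is drawn at 1 + k1 r^2 times it, then the intrinsics apply), "extrinsics" (4x4, takes a point from world to camera coordinates). Camera axes: x right, y up, looking along -z (the intrinsics and any distortion apply to the point x, -y, -z); pixel columns grow to the right and rows downward; lengths in m; the calibration is good to about 2 mm. A picture is of the moment at which its call begins: read the wrist's pose just before it. calibration takes no time and is no camera call; for the wrist camera it gives the pose at the moment of the call.
- bot.hand_in(): hands the job in; it is judged then, once.
The state is a dict: "t": time; "q": joint angles; "joint_vel": joint speeds; "joint_torque": joint torques, N m; "eef_pos": TCP position; "tool_rot": TCP orientation; "contact_force": force on the tool from outside, world axes, zero at the start; "torque": the same for the moment, N m; "gripper_width": opening from 0.0 (shut) to 1.0 (fully open); "grasp_force": force on a finger pad.
Only numpy, scipy, OpenCV 4.12 (cv2) and the standard library are available. Lean on these libraries where they do the work, as an engineer would, in place of code of your own. Each camera call takes 0.05 s, during which the arm holds its last target. There are 200 camera calls.

### The job

The kit for the next lamp has been knocked over. Stand the fallen white bottle upright, red cap up, fully on the green disc of the white kitting plate, and stand the fallen lamp driver on its short end, orange terminals up, inside the yellow rectangle, in line with the two drivers already standing next to it (wide faces parallel to theirs). Set both down without dropping them, and leave the standing drivers and the other things on the bench where they are.

Things in the scene. Friction and masses are not known exactly. Their poses are not given: they have to be found in the camera images.
- bottle: white plastic bottle with an orange band round its lower half and a red cap, 150 mm tall, lying on its side on the bench. Straight body 50 mm in diameter over the lowest 105 mm, then a shoulder, then the cap 28 mm in diameter over the top 24 mm. Origin on its axis at mid-height (75 mm from the base); z runs along its axis from the base to the cap. Solid in behaviour, about 0.17 kg
- driver: lamp driver, aluminium box 120 mm long, 56 mm wide and 30 mm thick with an orange terminal block on one end (the last 12 mm), lying on one wide face on the bench. Origin at the centre of the box; z runs along the length towards the terminals, y across the 56 mm width, x through the 30 mm thickness (the -x face, with a white label, is up while it lies). About 0.3 kg
- plate: white kitting plate, 260 mm (x) by 250 mm (y), 6 mm thick, fixed to the bench. Origin at the centre of its underside; z up. It carries the green disc, the yellow rectangle and the two standing drivers
- disc (a point): centre of the flat green disc (80 mm in diameter) on the plate's top face; axes as the plate's; at (-75, 0, 6) mm in the plate's frame
- rect (a point): centre of the flat yellow rectangle (80 mm along the plate's x by 54 mm along its y) on the plate's top face; axes as the plate's; at (60, -60, 6) mm in the plate's frame. The driver's 30 mm thickness goes along the plate's y, its 56 mm width along the plate's x (either wide face may face the waiting drivers)
- waiting1: standing lamp driver, same aluminium box 120 mm long, 56 mm wide and 30 mm thick with an orange terminal block on one end, terminals up, on the plate 55 mm beyond the yellow rectangle's centre along the plate's +y; origin at its centre. Loose: do not disturb
- waiting2: second standing lamp driver, the same, 47 mm further along the plate's +y. Loose: do not disturb
- screwdriver: screwdriver lying on the bench, loose, a bystander; lies along its x; origin near its middle at the bench
- tape: black tape roll lying flat, 90 mm in diameter, 24 mm high, loose, a bystander; origin at the centre of its underside
- tin: steel tin with a blue label, 60 mm in diameter, 38 mm tall, loose, a bystander; origin at the centre of its underside
There are look-alikes about, which are no part of the job. Leave any pink look-alike of the driver alone.

How it is judged:
At the end, for the whole second after the job is handed in: Both stand on the plate, at rest, within 0.08 rad of upright: bottle cap up, axis within 16 mm of the disc's centre; driver terminals up, within 14 mm of the rectangle's centre along each plate axis and turned within 0.25 rad of it; the two waiting drivers still stand (horizontal distance between bottle and disc below 0.016 m and angle between each of bottle, driver, waiting1, waiting2's own z axis and vertical below 0.08 rad and z of bottle in the frame of disc between 0.07 and 0.08 m and linear speed of each of bottle, driver below 0.02 m/s and x of driver in the frame of rect between -0.014 and 0.014 m and y of driver in the frame of rect between -0.014 and 0.014 m and z of driver in the frame of rect between 0.055 and 0.065 m and angle between the x axis of driver and the y axis of plate, either way round below 0.25 rad); the robot touches nothing.
It fails at once if the bottle or the driver is dropped or falls over (moves faster than 0.45 m/s without the fingers touching it) ((contact force between the fingers and bottle below 0.05 N and linear speed of bottle above 0.45 m/s) or (contact force between the fingers and driver below 0.05 N and linear speed of driver above 0.45 m/s)).
It fails at once if a standing driver is tipped by more than 0.2 rad or moved by more than 15 mm (angle between any of waiting1, waiting2's own z axis and vertical above 0.2 rad or distance of any of waiting1, waiting2 from where it was at the start of the episode above 0.015 m).
It fails at once if a bystander (screwdriver, tape roll, tin) is moved by more than 30 mm (distance of any of screwdriver, tape, tin from where it was at the start of the episode above 0.03 m).
It also fails if it takes over 67 s, if anything falls off the work surface, if the arm or the gripper's body presses on something with over 40 N, if the wrist force passes 120 N, or if a joint passes its speed limit or range.

## Working session

There is one attempt and no reset: what is moved stays moved. The work goes in short steps, Python scripts to look and compute and a tool call to move; the robot and the scene stay as the last step left them, time stands still between calls to the robot, and variables do not carry over. Pictures are saved under pics/ and viewed, at most 10 in all, crops included, and the job is handed in when it is done.

Besides the shell and the picture viewer there is one more tool, called after "Emit:" as a command line: name --pt "numbers of a row" for each row, then --argument value for the rest. carry_out: Moves the arm, as the interface text tells. Its arguments: {"type":"object","properties":{"targets":{"type":"array"},"force":{"type":"number"}},"required":["targets"]}

```bash
mkdir -p pics
cat > h.py <<'E'
import numpy as np, cv2
from station import bot, imaging
from scipy.spatial.transform import Rotation as R
def K(c): return np.array([[c['fx'],0,c['cx']],[0,c['fy'],c['cy']],[0,0,1.]])
def ray(c,px):
    E=np.array(c['extrinsics']); 
    p=cv2.undistortPoints(np.array(px,float).reshape(-1,1,2),K(c),np.array([c['k1'],0,0,0,0.])).reshape(-1,2)
    d=np.c_[p[:,0],-p[:,1],-np.ones(len(p))]@E[:3,:3]
    return -E[:3,:3].T@E[:3,3], d/np.linalg.norm(d,axis=1)[:,None]
def plane(c,px,z):
    o,d=ray(c,px); return o+d*((z-o[2])/d[:,2])[:,None]
def tri(obs):
    A=np.zeros((3,3));b=np.zeros(3)
    for c,px in obs:
        o,d=ray(c,[px]);M=np.eye(3)-np.outer(d[0],d[0]);A+=M;b+=M@o
    return np.linalg.solve(A,b)
def proj(c,P):
    E=np.array(c['extrinsics']);p=np.atleast_2d(P)@E[:3,:3].T+E[:3,3]
    s=np.c_[p[:,0]/-p[:,2],-p[:,1]/-p[:,2]];s=s*(1+c['k1']*(s**2).sum(1))[:,None]
    return s*[c['fx'],c['fy']]+[c['cx'],c['cy']]
def tool():
    o=bot.get_obs();q=o['tool_rot'];return np.array(o['eef_pos']),R.from_quat([q[1],q[2],q[3],q[0]]).as_matrix(),o
E
python3 - <<'E'
from h import *
print(bot.pinch_z);p,r,o=tool();print(o['t'],p,r.round(3))
for n in ['top','scene','wrist']:
    c=imaging.calibration(n);im=imaging.read_camera(n);cv2.imwrite(f'pics/{n}0.png',im[:,:,::-1])
    E=np.array(c['extrinsics']);print(n,c['fx'],c['k1'],(-E[:3,:3].T@E[:3,3]).round(3),(-E[2,:3]).round(3))
a=cv2.imread('pics/top0.png');b=cv2.imread('pics/scene0.png')
E
```

```text
0.0187
0.0 [0.23999136 0.63026811 0.23033906] [[-0.935  0.356 -0.001]
 [ 0.356  0.935 -0.002]
 [-0.    -0.002 -1.   ]]
top 472.91296850515306 -0.04836984613807244 [ 0.38  -0.068  1.277] [ 0.104  0.028 -0.994]
scene 405.2527314741937 0.01566053118320627 [ 0.872 -0.573  0.715] [-0.423  0.582 -0.694]
wrist 314.63362496573467 0.009708065102740245 [0.161 0.663 0.373] [ 0.306 -0.118 -0.945]
```

View pics/top0.png

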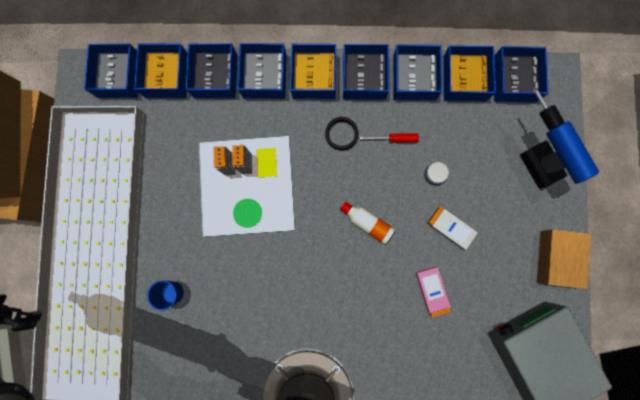

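View pics/scene0.png

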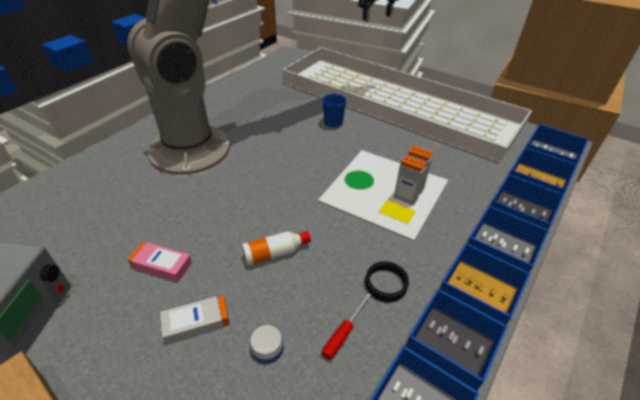

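The top view shows the bottle with its cap at (346,208) and base at (388,238), and the driver from its terminals at (434,212) to (472,242). The disc is at (247,213), the rectangle at (267,163) and the standing drivers at (221,157) and (239,157). The scene view shows the bottle cap at (305,238), terminals at (224,310), disc at (359,180) and rectangle at (397,212). The pink look-alike stays untouched.

```bash
cat > m.py <<'E'
from h import *
ct,cs=imaging.calibration('top'),imaging.calibration('scene')
T=cv2.imread('pics/top0.png');S=cv2.imread('pics/scene0.png')
def mask(im,roi,f):
    x0,y0,x1,y1=roi;h=cv2.cvtColor(im,cv2.COLOR_BGR2HSV).astype(int);m=np.zeros(im.shape[:2],np.uint8)
    m[y0:y1,x0:x1]=f(h[...,0],h[...,1],h[...,2])[y0:y1,x0:x1]
    n,l,s,c=cv2.connectedComponentsWithStats(m);i=1+s[1:,4].argmax();return (l==i).astype(np.uint8),c[i],s[i,4]
red=lambda h,s,v:((h<5)|(h>172))&(s>140)&(v>80)
ora=lambda h,s,v:(h>=5)&(h<18)&(s>140)&(v>80)
gre=lambda h,s,v:(h>45)&(h<85)&(s>100)
yel=lambda h,s,v:(h>24)&(h<36)&(s>130)
bri=lambda h,s,v:(v>140)&((s<60))
blu=lambda h,s,v:(h>100)&(h<130)&(s>90)
F={'cap':(red,(330,190,365,225),(290,225,320,250)),'band':(ora,(350,205,400,250),(235,225,285,270)),
'term':(ora,(425,200,460,235),(210,290,240,330)),'label':(blu,(435,210,470,245),(180,300,215,330)),
'disc':(gre,(220,190,280,240),(330,160,390,200)),'rect':(yel,(250,140,290,185),(370,190,425,230))}
if __name__=='__main__':
    for k,(f,a,b) in F.items():
        _,p,n=mask(T,a,f);_,q,m=mask(S,b,f);print(k,n,m,tri([(ct,p),(cs,q)]).round(4),p.round(1))
    def rect(roi,f,z,name):
        m,_,_=mask(T,roi,f);c=max(cv2.findContours(m,0,2)[0],key=cv2.contourArea)
        P=plane(ct,c.reshape(-1,2),z)[:,:2];r=cv2.minAreaRect((P*1000).astype(np.float32));print(name,r);print(cv2.boxPoints(r).round(1).tolist())
    rect((425,200,485,255),lambda h,s,v:bri(h,s,v)|ora(h,s,v),.03,'driver')
    rect((190,130,300,240),lambda h,s,v:((v>110)&(s<70))|gre(h,s,v)|yel(h,s,v),.006,'plate')
    rect((250,140,290,185),yel,.006,'yellow');rect((220,190,280,240),gre,.006,'green')
    rect((335,195,400,250),lambda h,s,v:((v>120)&(s<60))|ora(h,s,v)|red(h,s,v),.025,'bottle')
    rect((210,140,229,175),ora,.126,'w2');rect((229,140,246,175),ora,.126,'w1')
E
python3 m.py; python3 -c "
import cv2
a=cv2.imread('pics/wrist0.png');cv2.imwrite('pics/w.png',a)"
```

```text
cap 82 103 [ 0.4952 -0.0911  0.0252] [345.5 207.4]
band 273 384 [ 0.4376 -0.1817  0.0255] [379.7 229.8]
term 98 177 [ 0.4775 -0.3312  0.0161] [435.2 215.5]
label 34 38 [ 0.4481 -0.3718  0.0295] [451.8 226.5]
disc 645 389 [0.4775 0.1743 0.005 ] [247.  212.7]
rect 533 454 [0.6173 0.1268 0.0055] [266.2 162.2]
driver ((446.4931640625, -374.6080322265625), (122.49010467529297, 56.36241149902344), 55.34895706176758)
[[388.5, -409.0], [434.8999938964844, -441.0], [504.5, -340.20001220703125], [458.1000061035156, -308.20001220703125]]
plate ((556.6321411132812, 186.60513305664062), (301.97161865234375, 305.1155090332031), 1.1369636058807373)
[[402.6000061035156, 336.1000061035156], [408.70001220703125, 31.100000381469727], [710.5999755859375, 37.099998474121094], [704.5999755859375, 342.1000061035156]]
yellow ((617.1011962890625, 125.43347930908203), (77.67645263671875, 52.1834716796875), 2.0177109241485596)
[[577.4000244140625, 150.10000610351562], [579.2000122070312, 98.0], [656.7999877929688, 100.69999694824219], [655.0, 152.89999389648438]]
green ((476.9710388183594, 174.71875), (75.8293
[... 178 characters left out ...]
ottle ((460.48699951171875, -146.00352478027344), (155.76556396484375, 48.52083969116211), 57.03256607055664)
[[397.79998779296875, -198.10000610351562], [438.5, -224.5], [523.2000122070312, -93.9000015258789], [482.5, -67.5]]
w2 ((605.9329223632812, 225.2994842529297), (51.37321090698242, 27.72563934326172), 2.6366288661956787)
[[579.5999755859375, 238.0], [580.9000244140625, 210.3000030517578], [632.2000122070312, 212.60000610351562], [631.0, 240.3000030517578]]
w1 ((610.1910400390625, 180.2142333984375), (52.75901794433594, 27.622167587280273), 2.2228281497955322)
[[583.2999877929688, 193.0], [584.4000244140625, 165.39999389648438], [637.0999755859375, 167.39999389648438], [636.0, 195.0]]
```

Emit:
carry_out --pt "-2.5 -2.9 0 0 1" --pt "-2.5 -2.9 0 0 1" --pt "-2.5 -2.9 0 0 1" --pt "-2.5 -2.9 0 0 1" --pt "-2.5 -2.9 0 0 1" --pt "-2.5 -2.9 0 0 1" --pt "-2.5 -2.9 0 0 1" --pt "-2.5 -2.9 0 0 1" --pt "-2.5 -2.9 0 0 1" --pt "-2.5 -2.9 0 0 1" --pt "-2.5 -2.9 0 0 1" --pt "-2.5 -2.9 0 0 1" --force 20

```text
t: 1.35
eef_pos: [0.3969, 0.1973, 0.2313]
tool_rot: [-0.0, 0.181, 0.984, 0.0]
contact_force: [0.5, 0.3, 0.4]
gripper_width: 1.002
grasp_force: 0.0
```

Emit:
carry_out --pt "-2.5 -2.9 0 0 1" --pt "-2.5 -2.9 0 0 1" --pt "-2.5 -2.9 0 0 1" --pt "-2.5 -2.9 0 0 1" --pt "-2.5 -2.9 0 0 1" --pt "-2.5 -2.9 0 0 1" --pt "-2.5 -2.9 0 0 1" --pt "-2.2 -2.9 0 0 1" --pt "0 0 0 8.5 1" --pt "0 0 0 8.5 1" --pt "0 0 0 8.5 1" --pt "0 0 0 8.5 1"

```text
t: 2.55
eef_pos: [0.498, -0.0881, 0.2311]
tool_rot: [-0.0, 0.463, 0.886, -0.0]
contact_force: [-0.2, 0.6, 0.3]
gripper_width: 1.003
grasp_force: 0.0
```

Emit:
carry_out --pt "0 0 0 8.5 1" --pt "0 0 0 8.5 1" --pt "0 0 0 8.5 1" --pt "0 0 0 8.5 1" --pt "0 0 0 8.5 1" --pt "0 0 0 8.5 1" --pt "0 0 0 8.5 1" --pt "0 0 0 8.5 1" --pt "0 0 0 0 1" --pt "0 0 0 0 1"

```text
t: 3.55
eef_pos: [0.4982, -0.0879, 0.2312]
tool_rot: [-0.0, 0.877, 0.48, -0.0]
contact_force: [-0.0, -0.8, -0.7]
gripper_width: 0.999
grasp_force: 0.0
```

```bash
cat >> h.py <<'E'
def to(P,yang,pr=True):
    "needed shift (cm) in present tool axes, and turn (deg) to bring tool y to world angle yang"
    p,r,o=tool();d=r.T@(np.array(P)-p)*100;a=np.degrees(np.arctan2(r[1,1],r[0,1]))
    t=(a-yang+90)%180-90
    print('t',round(o['t'],2),'tcp',p.round(4),'yang',a.round(1),'shift',d.round(2),'turn',t.round(1),'grip',round(o['gripper_width'],3),round(o['grasp_force'],1),'F',np.round(o['contact_force'],1),'q7',round(o['q'][6],2))
def shot(n,name):
    c=imaging.calibration(n);im=imaging.read_camera(n)[:,:,::-1].copy();cv2.imwrite(f'pics/{name}.png',im);return c,im
E
python3 - <<'E'
from h import *
to([.4976,-.089,.008],-32.7)
c,im=shot('wrist','w1')
E
```

```text
t 3.55 tcp [ 0.4982 -0.0879  0.2312] yang -32.6 shift [-1.200e-01  2.000e-02  2.232e+01] turn 0.1 grip 0.999 0.0 F [-0.  -0.8 -0.7] q7 -0.29
```

View pics/w1.png

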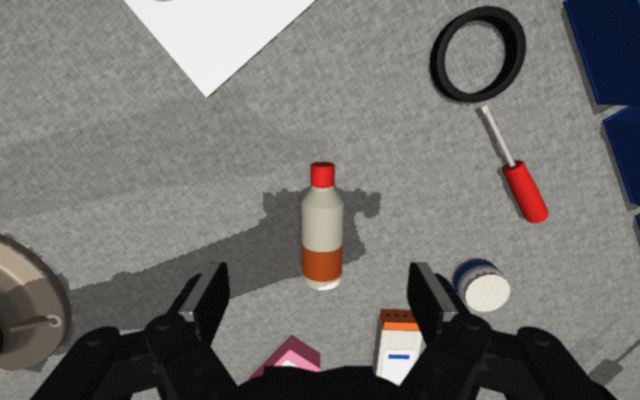

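The wrist view shows the bottle aligned with the image column direction, cap from (311,163) to (334,187), base at (322,288). I'll check this against the earlier estimate.

Run:
```python
from h import *
c=imaging.calibration('wrist')
P=plane(c,[(322,164),(322,186),(322,288)],.025);print(P.round(4))
d=P[0]-P[2];print(np.degrees(np.arctan2(d[1],d[0])),np.linalg.norm(d))
u=d/np.linalg.norm(d);to(list((P[0]-.007*u)[:2])+[.008],-32.7)
```

```text
[[ 0.5046 -0.0837  0.025 ]
 [ 0.4907 -0.1056  0.025 ]
 [ 0.4164 -0.2227  0.025 ]]
57.57591296434617 0.1646252078354386
t 3.6 tcp [ 0.4982 -0.0879  0.2312] yang -32.6 shift [ 0.    0.32 22.32] turn 0.1 grip 1.003 0.0 F [-0.4 -0.3 -0.3] q7 -0.29
```

Emit:
carry_out --pt "0 0.2 4 0 1" --pt "0 0 4 0 1" --pt "0 0 4 0 1" --pt "0 0 4 0 1" --pt "0 0 3.5 0 1" --pt "0 0 2 0 1" --pt "0 0 0.8 0 1" --pt "0 0 0 0 1"

```text
t: 4.4
eef_pos: [0.4995, -0.0892, 0.0077]
tool_rot: [-0.0, 0.878, 0.479, -0.001]
contact_force: [-0.4, -0.9, 1.0]
gripper_width: 1.0
grasp_force: 0.0
```

Emit:
carry_out --pt "0 0 0 0 -1" --pt "0 0 0 0 -1" --pt "0 0 0 0 -1" --pt "0 0 0 0 -1" --pt "0 0 0 0 -1" --pt "0 0 0 0 -1" --pt "0 0 0 0 -1" --pt "0 0 0 0 -1" --force 20

```text
t: 5.2
eef_pos: [0.5006, -0.0889, 0.0085]
tool_rot: [0.0, 0.878, 0.478, 0.001]
contact_force: [2.4, 1.2, 2.7]
gripper_width: 0.316
grasp_force: 21.1
```

Emit:
carry_out --pt "0 0 -1 0 -1" --pt "0 0 -1 0 -1" --pt "0 0 -1.5 0 -1" --pt "0 0 -1.5 0 -1" --pt "0 0 -1.5 0 -1" --pt "0 0 -1.5 0 -1" --pt "0 0 -1.5 0 -1" --pt "0 0 -1.5 0 -1" --pt "0 0 -1.5 0 -1" --pt "0 0 -1.5 0 -1" --pt "0 0 -1.5 0 -1" --pt "0 0 0 0 -1"

```text
t: 6.4
eef_pos: [0.5012, -0.0894, 0.1654]
tool_rot: [0.001, 0.878, 0.478, 0.002]
contact_force: [0.3, -0.3, -1.7]
gripper_width: 0.318
grasp_force: 20.4
```

Run:
```python
from h import *
to([.5,-.09,.16],-32.7)
c,im=shot('scene','s1');c,w=shot('wrist','w2')
v=np.hstack([im[100:350,150:450],cv2.resize(w[:,:],None,fx=.6,fy=.625)]);cv2.imwrite('pics/c1.png',v);print(v.shape)
```

```text
t 6.4 tcp [ 0.5012 -0.0894  0.1654] yang -32.9 shift [-0.11 -0.07  0.54] turn -0.2 grip 0.318 20.4 F [ 0.3 -0.3 -1.7] q7 -0.18
(250, 684, 3)
```

View pics/c1.png

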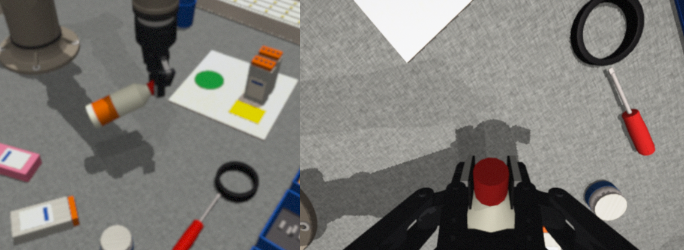

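The scene view shows the bottle held by its cap but only slightly tilted, base at about (100,110) in the crop. The pads hold it by friction, so I'll use quick vertical reversals, where upward acceleration adds to gravity, to swing it down.

Emit:
carry_out --pt "0 0 -5 0 -1" --pt "0 0 -4 0 -1" --pt "0 0 4 0 -1" --pt "0 0 -4 0 -1" --pt "0 0 4 0 -1" --pt "0 0 -4 0 -1" --pt "0 0 4 0 -1" --pt "0 0 -4 0 -1" --pt "0 0 0 0 -1"

```text
t: 7.4
eef_pos: [0.5007, -0.0899, 0.254]
tool_rot: [0.001, 0.878, 0.478, -0.0]
contact_force: [0.2, -0.6, -1.2]
gripper_width: 0.319
grasp_force: 21.2
```

```bash
cat > bt.py <<'E'
from h import *
import sys
# tilt of bottle from band centroid (scene ray) cut with the vertical plane through the tool x axis
p,r,o=tool();c,im=shot('scene',sys.argv[1]);h=cv2.cvtColor(im,cv2.COLOR_BGR2HSV).astype(int)
g=proj(c,p+[0,0,.019])[0]
m=((h[...,0]>=5)&(h[...,0]<18)&(h[...,1]>140)&(h[...,2]>70)).astype(np.uint8)
n,l,s,ce=cv2.connectedComponentsWithStats(m)
for i in range(1,n):
    if s[i,4]>150:
        ro,d=ray(c,[ce[i]]);n_=r[:,1];P=ro+d[0]*((p-ro)@n_)/(d[0]@n_)
        v=P-(p+[0,0,.019]);print(ce[i].round(),s[i,4],'P',P.round(3),'x',(v@r[:,0]).round(3),'z',v[2].round(3),'tilt',np.degrees(np.arctan2(-v[2],-v@r[:,0])).round(1),'dist',np.linalg.norm(v).round(3))
to(p,-32.7)
E
python3 bt.py s2
```

```text
[268.  17.] 378 P [ 0.472 -0.134  0.509] x -0.054 z 0.236 tilt -77.2 dist 0.242
[574.  63.] 12911 P [0.826 0.413 0.337] x 0.599 z 0.064 tilt -173.9 dist 0.603
[416. 158.] 468 P [0.638 0.123 0.183] x 0.253 z -0.09 tilt 160.4 dist 0.269
[279. 200.] 388 P [ 0.469 -0.139  0.16 ] x -0.058 z -0.113 tilt 62.7 dist 0.127
[223. 310.] 173 P [ 0.383 -0.273 -0.151] x -0.217 z -0.424 tilt 62.9 dist 0.477
[ 22. 381.] 1740 P [ 0.143 -0.643 -0.177] x -0.658 z -0.45 tilt 34.3 dist 0.798
t 7.45 tcp [ 0.5005 -0.0894  0.2535] yang -32.9 shift [-0.03  0.04 -0.06] turn -0.2 grip 0.318 21.1 F [-0.1 -0.5 -2.1] q7 -0.3
```

The reversals worked: the bottle now hangs at about 63° (band at (279,200)). Next come shakes that are mostly horizontal.

Emit:
carry_out --pt "2 0 0 0 -1" --pt "3.5 0 1.5 0 -1" --pt "-3.8 0 -1.5 0 -1" --pt "3.8 0 1.5 0 -1" --pt "-3.8 0 -1.5 0 -1" --pt "0 0 0 0 -1"

```text
t: 8.05
eef_pos: [0.5078, -0.0773, 0.2528]
tool_rot: [0.0, 0.879, 0.477, -0.001]
contact_force: [0.3, -1.1, -0.8]
gripper_width: 0.32
grasp_force: 19.8
```

```bash
python3 bt.py s3 | grep 'dist 0.1\|tcp'
```

```text
[314. 200.] 288 P [ 0.509 -0.075  0.136] x 0.003 z -0.136 tilt 91.2 dist 0.136
t 8.1 tcp [ 0.5086 -0.0757  0.2528] yang -33.0 shift [-0.18  0.02 -0.  ] turn -0.3 grip 0.322 19.8 F [ 0.1  0.5 -1.4] q7 -0.32
```

Run:
```python
from h import *
im=cv2.imread('pics/s3.png');c,w=shot('wrist','w3');c,t=shot('top','t3')
v=np.hstack([cv2.resize(im[80:280,230:430],None,fx=2,fy=2),w[:,160:540][:, :380]]);cv2.imwrite('pics/c2.png',v);print(v.shape)
```

```text
(400, 780, 3)
```

View pics/c2.png

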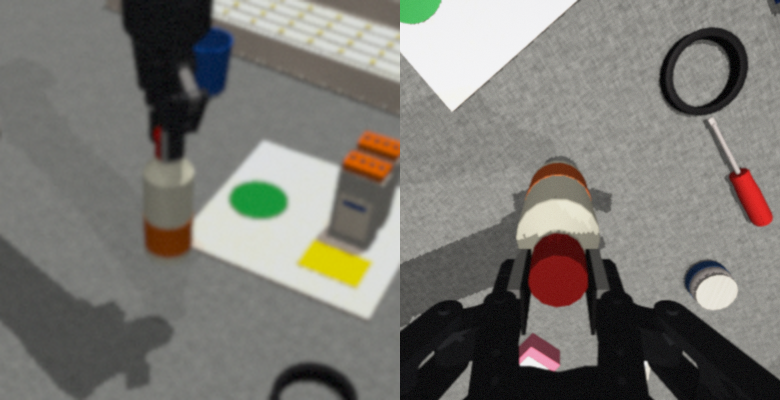

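The bottle hangs close to upright with its cap in the fingers; its base near edge is at crop (170,255), scene (315,207). I'll carry it gently towards the disc.

Run:
```python
from h import *
c=imaging.calibration('scene');p,r,o=tool()
# near edge of base: axis plane shifted 25 mm toward camera
E=np.array(c['extrinsics']);o_=-E[:3,:3].T@E[:3,3];u=o_-p;u[2]=0;u/=np.linalg.norm(u)
_,d=ray(c,[(315,207.5)]);q=p+.025*u;P=o_+d[0]*((q-o_)@u)/(d[0]@u);print(P.round(4),'base axis',(P-.025*u).round(3),'drop',p[2]-P[2])
to([.477,.1745,.19],-33)
```

```text
[ 0.5256 -0.0929  0.1374] base axis [ 0.511 -0.073  0.137] drop 0.1153700795483108
t 8.2 tcp [ 0.5092 -0.0739  0.2528] yang -32.8 shift [ 19.13 -16.16   6.3 ] turn 0.2 grip 0.313 19.8 F [ 0.7 -0.4 -1.6] q7 -0.32
```

Emit:
carry_out --pt "0.7 -0.6 0 0 -1" --pt "1.4 -1.2 0 0 -1" --pt "1.7 -1.4 0 0 -1" --pt "1.7 -1.4 0 0 -1" --pt "1.7 -1.4 0 0 -1" --pt "1.7 -1.4 0 0 -1" --pt "1.7 -1.4 0 0 -1" --pt "1.7 -1.4 0 0 -1" --pt "1.7 -1.4 0 0 -1" --pt "1.7 -1.4 0 0 -1" --pt "1.4 -1.2 0 0 -1" --pt "0.7 -0.6 0 0 -1"

```text
t: 9.4
eef_pos: [0.4804, 0.1583, 0.253]
tool_rot: [-0.0, 0.877, 0.48, -0.0]
contact_force: [-0.1, 0.5, -1.9]
gripper_width: 0.316
grasp_force: 19.9
```

Emit:
carry_out --pt "1.0 -1.0 1 0 -1" --pt "0 0 2 0 -1" --pt "0 0 2 0 -1" --pt "0 0 1 0 -1" --pt "0 0 0 0 -1" --pt "0 0 0 0 -1"

```text
t: 10.0
eef_pos: [0.4786, 0.1686, 0.1935]
tool_rot: [0.0, 0.878, 0.478, 0.0]
contact_force: [-1.0, 0.0, -1.8]
gripper_width: 0.317
grasp_force: 20.0
```

Run:
```python
from h import *
to([.477,.1745,.13],-33)
c,t=shot('top','t4');c,s=shot('scene','s4')
v=np.hstack([cv2.resize(t[130:260,180:310],None,fx=3,fy=3),cv2.resize(s[60:190,290:420],None,fx=3,fy=3)]);cv2.imwrite('pics/c3.png',v)
```

```text
t 10.0 tcp [0.4786 0.1686 0.1935] yang -32.9 shift [ 0.4  -0.46  6.35] turn 0.1 grip 0.317 20.0 F [-1.   0.  -1.8] q7 -0.78
```

View pics/c3.png

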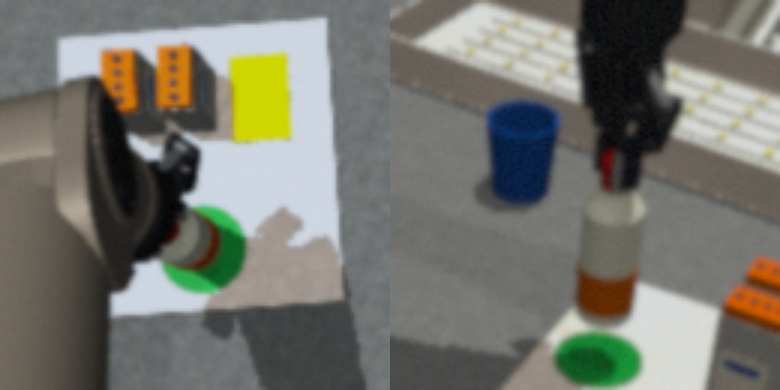

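Both views show the bottle upright above the disc, with its base near edge at scene (362,167), and a clear gap to the standing drivers. I'll lower it after one calculation of the base position.

```bash
cat > base.py <<'E'
from h import *
def base(px,rad=.025):
    c=imaging.calibration('scene');p,r,o=tool();E=np.array(c['extrinsics']);o_=-E[:3,:3].T@E[:3,3];u=o_-p;u[2]=0;u/=np.linalg.norm(u)
    _,d=ray(c,[px]);q=p+rad*u;P=o_+d[0]*((q-o_)@u)/(d[0]@u);print('base axis',(P-rad*u).round(4),'drop',(p[2]-P[2]).round(4))
E
python3 - <<'E'
from base import *
base((361.7,167.3))
E
```

```text
base axis [0.484  0.1715 0.0721] drop 0.122
```

Emit:
carry_out --pt "0.4 -0.5 1 0 -1" --pt "0 0 1.5 0 -1" --pt "0 0 1.5 0 -1" --pt "0 0 1 0 -1" --pt "0 0 0.5 0 -1" --pt "0 0 0.2 0 -1" --pt "0 0 0 0 -1" --pt "0 0 0 0 -1"

```text
t: 10.9
eef_pos: [0.4767, 0.175, 0.1367]
tool_rot: [-0.0, 0.878, 0.478, 0.0]
contact_force: [0.4, -0.6, -1.8]
gripper_width: 0.315
grasp_force: 20.0
```

Emit:
carry_out --pt "-0.3 0 0.2 0 -1" --pt "0 0 0.2 0 -1" --pt "0 0 0.2 0 -1" --pt "0 0 0.1 0 -1" --pt "0 0 0 0 -1"

```text
t: 11.4
eef_pos: [0.4782, 0.1747, 0.1332]
tool_rot: [-0.001, 0.878, 0.478, 0.004]
contact_force: [-5.1, 1.2, 29.9]
gripper_width: 0.316
grasp_force: 25.5
```

Emit:
carry_out --pt "0 0 -0.2 0 -1" --pt "0 0 0 0 -1"

```text
t: 11.6
eef_pos: [0.4768, 0.1737, 0.1333]
tool_rot: [-0.0, 0.878, 0.478, 0.003]
contact_force: [-0.2, 1.6, 12.5]
gripper_width: 0.317
grasp_force: 23.6
```

Run:
```python
from h import *
to([.477,.1745,.13],-33)
c,s=shot('scene','s5');cv2.imwrite('pics/c4.png',cv2.resize(s[70:220,300:450],None,fx=4,fy=4))
```

```text
t 11.6 tcp [0.4768 0.1737 0.1333] yang -32.8 shift [ 0.07 -0.03  0.33] turn 0.2 grip 0.317 23.6 F [-0.2  1.6 12.5] q7 -0.71
```

View pics/c4.png

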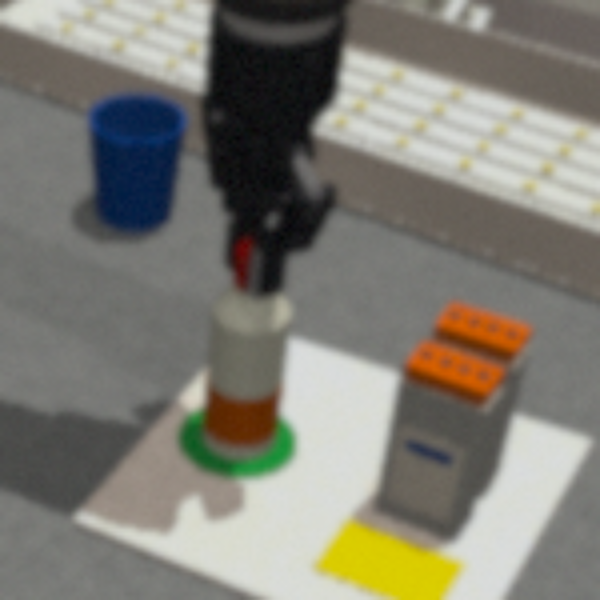

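The bottle stands upright on the green disc (base at crop (240,450)). I'll release it gradually.

Emit:
carry_out --pt "0 0 0 0 -0.3" --pt "0 0 0 0 -0.2" --pt "0 0 0 0 0" --pt "0 0 0 0 0.3" --pt "0 0 0 0 0.5" --pt "0 0 0 0 0.5" --pt "0 0 -1 0 0.5" --pt "0 0 -3 0 0.5" --pt "0 0 -4 0 0.5" --pt "0 0 -4 0 0.5" --pt "0 0 -2 0 1"

```text
t: 12.75
eef_pos: [0.4762, 0.1722, 0.2752]
tool_rot: [-0.0, 0.878, 0.478, 0.002]
contact_force: [-0.6, -0.0, 0.3]
gripper_width: 0.902
grasp_force: 0.0
```

Run:
```python
from h import *
t=np.radians(55.35);u=np.array([np.cos(t),np.sin(t)])
g=np.array([.4465,-.3746])+.055*u;print(g)
to([*g,.25],55.35-90)
```

```text
[ 0.4777709  -0.32935477]
t 12.75 tcp [0.4762 0.1722 0.2752] yang -32.9 shift [-42.04  27.37   2.39] turn 1.7 grip 0.902 0.0 F [-0.6 -0.   0.3] q7 -0.89
```

Emit:
carry_out --pt "-3.5 2.3 0 0 1" --pt "-3.5 2.3 0 0 1" --pt "-3.5 2.3 0 0 1" --pt "-3.5 2.3 0 0 1" --pt "-3.5 2.3 0 0 1" --pt "-3.5 2.3 0 0 1" --pt "-3.5 2.3 0 0 1" --pt "-3.5 2.3 0 0 1" --pt "-3.5 2.3 0 0 1" --pt "-3.5 2.3 0 0 1" --pt "-3.5 2.2 1 0 1" --pt "-3.5 2.1 1.4 1.7 1"

```text
t: 13.95
eef_pos: [0.4767, -0.3306, 0.2482]
tool_rot: [0.001, 0.885, 0.465, 0.001]
contact_force: [0.6, 1.5, 0.6]
gripper_width: 0.995
grasp_force: 0.0
```

Emit:
carry_out --pt "0 0 0 0 1" --pt "0 0 0 0 1"

```text
t: 14.15
eef_pos: [0.4754, -0.3298, 0.2474]
tool_rot: [-0.0, 0.886, 0.464, -0.0]
contact_force: [0.5, 0.7, -0.1]
gripper_width: 1.002
grasp_force: 0.0
```

Run:
```python
from h import *
to([.4778,-.3294,.008],55.35-90)
c,w=shot('wrist','w5')
h=cv2.cvtColor(w,cv2.COLOR_BGR2HSV).astype(int)
m=((h[...,0]>=5)&(h[...,0]<18)&(h[...,1]>140)&(h[...,2]>60)).astype(np.uint8)
cs=[k for k in cv2.findContours(m,0,2)[0] if cv2.contourArea(k)>100]
for k in cs:
    P=plane(c,k.reshape(-1,2),.03)[:,:2]*1000;print(cv2.boundingRect(k),cv2.minAreaRect(P.astype(np.float32)))
m=((h[...,1]<45)&(h[...,2]>150)).astype(np.uint8)
c2,t=shot('top','t5');mm=t[200:260,420:490]
cv2.imwrite('pics/c5.png',w)
```

```text
t 14.15 tcp [ 0.4754 -0.3298  0.2474] yang -34.7 shift [ 0.19  0.19 23.94] turn -0.1 grip 1.002 0.0 F [ 0.5  0.7 -0.1] q7 0.26
(345, 329, 76, 53) ((390.8690185546875, -629.167236328125), (85.30722045898438, 103.43216705322266), 84.33873748779297)
(152, 266, 35, 24) ((226.9603729248047, -338.8798828125), (11.086822509765625, 47.924556732177734), 17.336990356445312)
(299, 158, 44, 13) ((478.9235534667969, -327.1585388183594), (14.27873420715332, 50.522090911865234), 55.2611198425293)
```

View pics/c5.png

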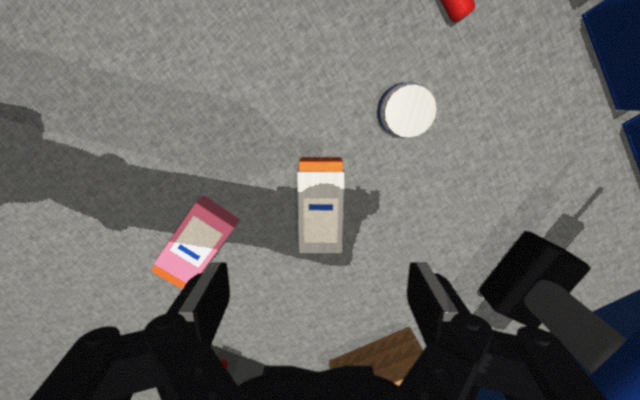

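The wrist view shows the driver's terminals at (321,165), aligned with the tool. The measured terminal centre is (0.479, -0.327) at 55.3°, which agrees with the top view. The tin at (408,110) is clear of the right finger.

Emit:
carry_out --pt "0.6 0.2 4 0 1" --pt "0 0 4 0 1" --pt "0 0 4 0 1" --pt "0 0 4 0 1" --pt "0 0 4 0 1" --pt "0 0 2.5 0 1" --pt "0 0 1.2 0 1" --pt "0 0 0 0 1"

```text
t: 15.05
eef_pos: [0.4817, -0.3231, 0.0097]
tool_rot: [-0.001, 0.885, 0.466, -0.0]
contact_force: [0.3, -0.4, 0.6]
gripper_width: 1.0
grasp_force: 0.0
```

Emit:
carry_out --pt "0 0 0 0 -1" --pt "0 0 0 0 -1" --pt "0 0 0 0 -1" --pt "0 0 0 0 -1" --pt "0 0 0 0 -1" --pt "0 0 0 0 -1" --pt "0 0 0 0 -1" --force 20

```text
t: 15.75
eef_pos: [0.4825, -0.3252, 0.012]
tool_rot: [0.001, 0.885, 0.465, 0.001]
contact_force: [-1.0, 1.7, 6.7]
gripper_width: 0.6
grasp_force: 19.9
```

Emit:
carry_out --pt "0 0 -0.5 0 -1" --pt "0 0 -1 0 -1" --pt "0 0 -2 0 -1" --pt "0 0 -3 0 -1" --pt "0 0 -3 0 -1" --pt "0 0 -3 0 -1" --pt "0 0 -3 0 -1" --pt "0 0 -3 0 -1" --pt "0 0 -2 0 -1" --pt "0 0 -1 0 -1" --pt "0 0 0 0 -1"

```text
t: 16.85
eef_pos: [0.4816, -0.325, 0.2265]
tool_rot: [0.001, 0.885, 0.465, 0.001]
contact_force: [-0.1, -0.3, -3.2]
gripper_width: 0.599
grasp_force: 21.7
```

Run:
```python
from h import *
to([.48,-.325,.25],-34.7)
c,s=shot('scene','s6');c,w=shot('wrist','w6')
v=np.hstack([cv2.resize(s[120:320,100:300],None,fx=2,fy=2),w[:,160:540]]);cv2.imwrite('pics/c6.png',v)
```

```text
t 16.85 tcp [ 0.4816 -0.325   0.2265] yang -34.6 shift [-0.09 -0.13 -2.35] turn 0.1 grip 0.599 21.7 F [-0.1 -0.3 -3.2] q7 0.28
```

View pics/c6.png

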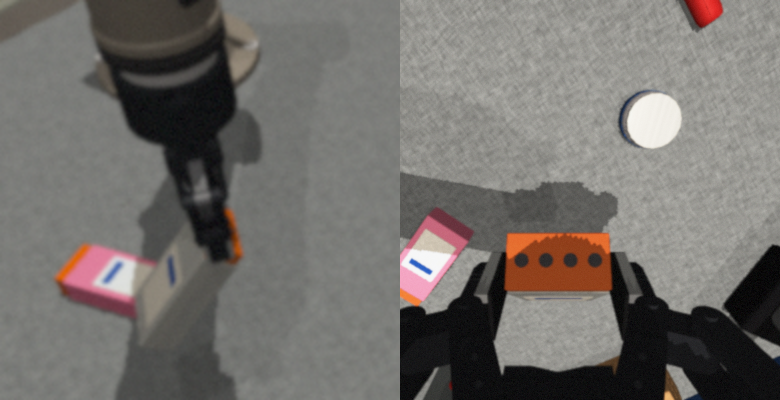

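The driver is held by its terminal block and already hangs well tilted: its label is at scene (185,255) and its base end near (170,275). One combined shake should bring it further.

Emit:
carry_out --pt "1.5 0 0.5 0 -1" --pt "3.5 0 2 0 -1" --pt "-3.5 0 -2 0 -1" --pt "0 0 0 0 -1" --pt "0 0 0 0 -1"

```text
t: 17.45
eef_pos: [0.4897, -0.3121, 0.2194]
tool_rot: [-0.0, 0.885, 0.465, -0.0]
contact_force: [0.2, 0.2, -3.4]
gripper_width: 0.6
grasp_force: 21.6
```

```bash
cat > dt.py <<'E'
from h import *
import sys
c=imaging.calibration('scene')
def tilt(im,p,x,y,roi):
    h=cv2.cvtColor(im,cv2.COLOR_BGR2HSV).astype(int);m=((h[...,0]>100)&(h[...,0]<130)&(h[...,1]>90)&(h[...,2]>40)).astype(np.uint8)
    k=np.zeros_like(m);x0,y0,x1,y1=roi;k[y0:y1,x0:x1]=m[y0:y1,x0:x1]
    n,l,s,ce=cv2.connectedComponentsWithStats(k)
    for i in range(1,n):
        if s[i,4]>12:
            ro,d=ray(c,[ce[i]]);P=ro+d[0]*((p-ro)@y)/(d[0]@y);v=P-(p+[0,0,.019])
            print(ce[i].round(),s[i,4],'x',(v@x).round(3),'z',v[2].round(3),'ang',np.degrees(np.arctan2(-v[2],-v@x)).round(1),'len',np.linalg.norm(v).round(3))
p,r,o=tool()
if len(sys.argv)<2: tilt(cv2.imread('pics/s6.png'),np.array([.4816,-.325,.2265]),r[:,0],r[:,1],(150,220,230,310))
cc,im=shot('scene','s'+(sys.argv[1] if len(sys.argv)>1 else '7'));g=proj(c,p)[0].astype(int)
tilt(im,p,r[:,0],r[:,1],(g[0]-50,g[1]-30,g[0]+50,g[1]+60));to([.48,-.325,.25],-34.7);print(g)
E
python3 dt.py
```

```text
[185. 255.] 13 x -0.041 z -0.047 ang 49.1 len 0.062
[156. 256.] 22 x -0.082 z -0.031 ang 20.8 len 0.088
t 17.5 tcp [ 0.49   -0.3113  0.2191] yang -34.5 shift [-1.69 -0.05 -3.09] turn 0.2 grip 0.598 21.5 F [ 0.1 -0.4 -3.5] q7 0.26
[217 238]
```

Emit:
carry_out --pt "0.6 -0.2 -0.5 0 -1" --pt "1.2 -0.3 -1 0 -1" --pt "2 -0.5 -1 0 -1" --pt "2.8 -0.7 -1 0 -1" --pt "3.4 -0.8 -0.5 0 -1" --pt "3.6 -0.9 0 0 -1" --pt "3.8 -0.9 0 0 -1" --pt "3.8 -0.9 0 0 -1" --pt "3.8 -0.9 0 0 -1" --pt "3.8 -0.9 0 0 -1" --pt "3.0 -0.7 0 0 -1" --pt "1.5 -0.4 0 0 -1"

```text
t: 18.7
eef_pos: [0.6127, 0.0133, 0.2595]
tool_rot: [-0.001, 0.884, 0.468, -0.0]
contact_force: [0.7, 1.2, -3.9]
gripper_width: 0.597
grasp_force: 21.9
```

Emit:
carry_out --pt "0 0 0 -4 -1" --pt "0 0 0 -7 -1" --pt "0 0 0 -8 -1" --pt "0 0 0 -8 -1" --pt "0 0 0 -7 -1" --pt "0 0 0 -4 -1" --pt "0 0 0 0 -1" --pt "0 0 0 0 -1"

```text
t: 19.5
eef_pos: [0.6116, 0.0074, 0.2602]
tool_rot: [-0.0, 0.686, 0.727, -0.0]
contact_force: [-0.1, 0.0, -3.9]
gripper_width: 0.601
grasp_force: 21.9
```

```bash
python3 dt.py 8
python3 - <<'E'
from h import *
to([.617,.126,.12],3.5)
c,w=shot('wrist','w8')
E
```

```text
[337. 123.] 74 x -0.187 z 0.14 ang -36.9 len 0.234
[379. 170.] 21 x -0.006 z -0.064 ang 84.7 len 0.064
t 19.55 tcp [0.6117 0.0075 0.2602] yang 3.3 shift [-32.43 -15.07   1.03] turn 38.0 grip 0.597 21.9 F [ 0.5  0.8 -3.5] q7 0.23
[383 149]
t 19.55 tcp [0.6117 0.0075 0.2602] yang 3.3 shift [11.8   1.22 14.02] turn -0.2 grip 0.597 21.9 F [ 0.5  0.8 -3.5] q7 0.23
```

The label reads a rotation of 85–92°, so the driver hangs close to upright, with its centre about 9 mm to the tool's +x side. I'll move above the rectangle, allowing for that offset, and go down.

Emit:
carry_out --pt "0.5 0.1 0 0 -1" --pt "1 0.1 0 0 -1" --pt "1.6 0.2 0 0 -1" --pt "1.8 0.2 0 0 -1" --pt "1.8 0.2 0 0 -1" --pt "1.8 0.2 0 0 -1" --pt "1.2 0.1 0 0 -1" --pt "0.8 0.1 0 0 -1" --pt "0.4 0 0 0 -1" --pt "0 0 0 0 -1"

```text
t: 20.6
eef_pos: [0.6173, 0.1175, 0.2603]
tool_rot: [0.0, 0.685, 0.728, -0.0]
contact_force: [-0.2, -1.1, -3.4]
gripper_width: 0.596
grasp_force: 21.9
```

Emit:
carry_out --pt "0 0 0.5 0 -1" --pt "0 0 1 0 -1" --pt "0 0 1.8 0 -1" --pt "0 0 2 0 -1" --pt "0 0 2 0 -1" --pt "0 0 2 0 -1" --pt "0 0 1.8 0 -1" --pt "0 0 1 0 -1" --pt "0 0 0.5 0 -1" --pt "0 0 0 0 -1"

```text
t: 21.6
eef_pos: [0.6172, 0.117, 0.1338]
tool_rot: [-0.0, 0.686, 0.728, -0.0]
contact_force: [-1.1, 0.7, -3.5]
gripper_width: 0.595
grasp_force: 21.9
```

```bash
python3 dt.py 9
python3 - <<'E'
from h import *
to([.617,.118,.115],3.5)
c,w=shot('wrist','w9');s=cv2.imread('pics/s9.png')
v=np.hstack([cv2.resize(s[110:240,340:470],None,fx=3,fy=3),w[:,140:540]][:1]+[cv2.resize(w,None,fx=.62,fy=.975)]);cv2.imwrite('pics/c7.png',v);print(v.shape)
E
```

```text
t 21.65 tcp [0.6177 0.117  0.1345] yang 3.4 shift [-43.3  -16.38 -11.55] turn 38.1 grip 0.601 21.9 F [-0.  -0.5 -3.6] q7 0.14
[402 173]
t 21.65 tcp [0.6177 0.117  0.1345] yang 3.4 shift [ 0.1  -0.06  1.95] turn -0.1 grip 0.601 21.9 F [-0.  -0.5 -3.6] q7 0.14
(390, 787, 3)
```

View pics/c7.png

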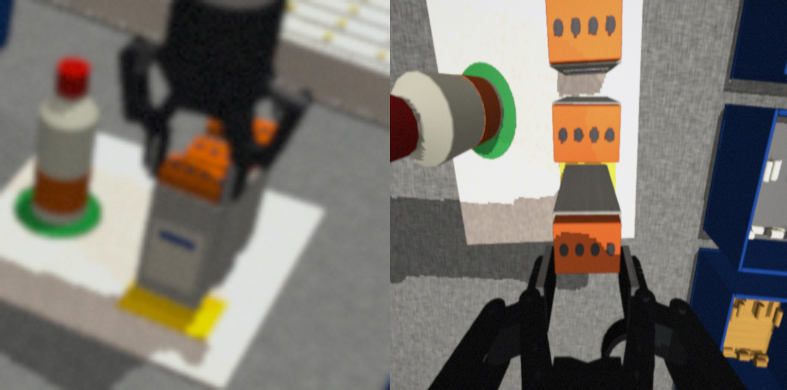

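The scene view shows the driver upright just above the rectangle, with the lower front edge at crop (177,296), a gap to the standing drivers, and the bottle still standing. The wrist view puts its rear lower edge at (587,166) in the composite.

Run:
```python
from h import *
cs,cw=imaging.calibration('scene'),imaging.calibration('wrist')
for z in (.02,.026,.032): print(z,plane(cs,[(399,208.7)],z)[0].round(4),plane(cw,[(318,170)],z)[0].round(4))
# terminal face edges in wrist (rear top edge, front top edge)
for z in (.144,.150): print(z,plane(cw,[(318,222),(318,279)],z).round(4).tolist())
```

```text
0.02 [0.6232 0.1236 0.02  ] [0.6165 0.1403 0.02  ]
0.026 [0.6253 0.1176 0.026 ] [0.6165 0.1418 0.026 ]
0.032 [0.6275 0.1116 0.032 ] [0.6164 0.1433 0.032 ]
0.144 [[0.6161, 0.1462, 0.144], [0.6179, 0.1157, 0.144]]
0.15 [[0.616, 0.1488, 0.15], [0.6177, 0.1196, 0.15]]
```

Emit:
carry_out --pt "-0.2 0 0.5 0 -1" --pt "0 0 0.6 0 -1" --pt "0 0 0.4 0 -1" --pt "0 0 0.2 0 -1" --pt "0 0 0.2 0 -1" --pt "0 0 0 0 -1"

```text
t: 22.3
eef_pos: [0.6175, 0.1146, 0.1167]
tool_rot: [-0.0, 0.686, 0.728, -0.0]
contact_force: [-4.4, -1.4, 9.9]
gripper_width: 0.598
grasp_force: 23.1
```

Emit:
carry_out --pt "0 0 0.2 0 -1" --pt "0 0 0.2 0 -1" --pt "0 0 0 0 -1"

```text
t: 22.6
eef_pos: [0.62, 0.1144, 0.1161]
tool_rot: [0.001, 0.686, 0.728, 0.002]
contact_force: [-8.0, -1.6, 28.8]
gripper_width: 0.6
grasp_force: 26.2
```

Emit:
carry_out --pt "0 0 -0.3 0 -1" --pt "0 0 0 0 -1"

```text
t: 22.8
eef_pos: [0.6189, 0.1151, 0.1163]
tool_rot: [0.001, 0.686, 0.728, 0.001]
contact_force: [-2.5, -0.7, 12.6]
gripper_width: 0.598
grasp_force: 24.4
```

Run:
```python
from h import *
to([.617,.118,.115],3.5)
c,w=shot('wrist','w10')
h=cv2.cvtColor(w,cv2.COLOR_BGR2HSV).astype(int)
m=((h[...,0]>=4)&(h[...,0]<20)&(h[...,1]>130)&(h[...,2]>60)).astype(np.uint8)
m=cv2.morphologyEx(m,cv2.MORPH_CLOSE,np.ones((9,9)))
for k in cv2.findContours(m,0,2)[0]:
    x,y,W,H=cv2.boundingRect(k)
    if W*H>1500:
        print((x,y,W,H))
        P=plane(c,[(x+W/2,y),(x+W/2,y+H)],.126);print(P.round(4).tolist())
```

```text
t 22.8 tcp [0.6189 0.1151 0.1163] yang 3.4 shift [ 0.3  -0.18  0.13] turn -0.1 grip 0.598 24.4 F [-2.5 -0.7 12.6] q7 0.16
(551, 321, 89, 70)
[[0.7629, 0.0976, 0.126], [0.7792, 0.0505, 0.126]]
(262, 221, 111, 62)
[[0.6168, 0.1449, 0.126], [0.6188, 0.1117, 0.126]]
(251, 104, 126, 68)
[[0.6124, 0.1962, 0.126], [0.614, 0.1679, 0.126]]
(94, 73, 72, 80)
[[0.5398, 0.2034, 0.126], [0.5354, 0.1716, 0.126]]
(239, 0, 140, 58)
[[0.6086, 0.2325, 0.126], [0.6095, 0.2131, 0.126]]
```

The terminals are 54 mm from the first waiting driver, against the required 55 mm. I'll release gradually and withdraw straight up.

Emit:
carry_out --pt "0 0 0 0 0.22" --pt "0 0 0 0 0.28" --pt "0 0 0 0 0.36" --pt "0 0 0 0 0.5" --pt "0 0 0 0 0.5" --pt "0 0 -1 0 0.5" --pt "0 0 -2 0 0.5" --pt "0 0 -3 0 0.5" --pt "0 0 -4 0 0.5" --pt "0 0 -4 0 0.5" --pt "0 0 0 0 0.5"

```text
t: 23.95
eef_pos: [0.6209, 0.1149, 0.261]
tool_rot: [0.003, 0.686, 0.728, 0.005]
contact_force: [-0.2, -0.1, -0.4]
gripper_width: 0.749
grasp_force: 0.0
```

Run:
```python
from h import *
to([.617,.118,.115],3.5)
c,w=shot('wrist','w11');c2,s=shot('scene','s11')
def comps(im,lo,hi,mn,sm=130):
    h=cv2.cvtColor(im,cv2.COLOR_BGR2HSV).astype(int)
    m=((h[...,0]>=lo)&(h[...,0]<hi)&(h[...,1]>sm)&(h[...,2]>60)).astype(np.uint8);m=cv2.morphologyEx(m,cv2.MORPH_CLOSE,np.ones((7,7)))
    n,l,st,ce=cv2.connectedComponentsWithStats(m);return [(st[i].tolist(),ce[i]) for i in range(1,n) if st[i,4]>mn]
for st,ce in comps(w,4,20,500):
    x,y,W,H,A=st
    print('w-orange',st,plane(c,[(x+W/2,y),(x+W/2,y+H),ce],.126)[:,:2].round(4).tolist())
for st,ce in comps(s,4,20,100):
    if 300<ce[0]<460 and 100<ce[1]<260: print('s-orange',st,plane(c2,[ce],.126)[0].round(4))
for st,ce in comps(s,100,130,10,80):
    if 320<ce[0]<460 and 120<ce[1]<260: print('s-blue',st,ce.round(1),plane(c2,[ce],.066)[0].round(4))
for st,ce in comps(s,0,4,40):
    if 300<ce[0]<460 and 80<ce[1]<260: print('s-red',st,plane(c2,[ce],.14)[0].round(4))
```

```text
t 23.95 tcp [0.6209 0.1149 0.261 ] yang 3.4 shift [ 0.3  -0.52 14.6 ] turn -0.1 grip 0.749 0.0 F [-0.2 -0.1 -0.4] q7 0.07
w-orange [277, 35, 65, 39, 2394] [[0.6079, 0.2423], [0.6093, 0.2137], [0.6087, 0.2288]]
w-orange [282, 97, 60, 35, 2064] [[0.6123, 0.1959], [0.6138, 0.167], [0.6127, 0.1823]]
w-orange [282, 161, 56, 31, 1729] [[0.6134, 0.1413], [0.6149, 0.1122], [0.6137, 0.1275]]
w-orange [460, 233, 79, 61, 3732] [[0.8012, 0.0806], [0.8184, 0.0114], [0.8078, 0.0485]]
s-orange [391, 146, 42, 38, 789] [0.6148 0.1684 0.126 ]
s-orange [352, 168, 17, 13, 180] [0.5373 0.0641 0.126 ]
s-blue [392, 194, 10, 4, 13] [396.5 195.5] [0.614  0.1142 0.066 ]
s-red [359, 129, 11, 14, 122] [0.4724 0.1859 0.14  ]
```

Emit:
carry_out --pt "0 0 -3 0 0.5" --pt "-3 0 -2 0 0.5" --pt "-4.5 0 0 0 0.5" --pt "-4.5 0 0 0 0.5" --pt "-4.5 0 0 0 0.5" --pt "-4.5 0 0 0 0.5" --pt "-3 0 0 0 0.5" --pt "0 0 0 0 0.5" --pt "0 0 0 0 0.5"

```text
t: 24.95
eef_pos: [0.6312, -0.1246, 0.303]
tool_rot: [-0.001, 0.686, 0.727, -0.001]
contact_force: [0.2, 0.9, 0.2]
gripper_width: 0.75
grasp_force: 0.0
```

Run:
```python
from h import *
from m import mask,red,ora,gre,yel
ct,T=shot('top','t12');cs,S=shot('scene','s12');cw,W=shot('wrist','w12')
a=mask(T,(225,180,285,245),red);b=mask(S,(340,115,385,150),red);print('cap',a[1],a[2],b[2],tri([(ct,a[1]),(cs,b[1])]).round(4))
a=mask(T,(225,180,285,245),ora)
print('band',a[1],a[2])
for n,x0,x1 in (('w2',205,230),('w1',230,248),('drv',250,285)):
    try:
        q=mask(T,(x0,130,x1,185),ora);print(n,plane(ct,[q[1]],.126)[0].round(4),q[2])
    except Exception as e: print(n,e)
b0=mask(cv2.imread('pics/top0.png'),(210,140,229,175),ora)[1];b1=mask(cv2.imread('pics/top0.png'),(229,140,246,175),ora)[1];print('before',plane(ct,[b0,b1],.126).round(4).tolist())
m=mask(S,(300,90,400,220),red)[0];b=mask(S,(335,140,385,195),ora);print('scene band',b[1],b[2])
# predicted for an upright bottle on measured disc centre
print('pred cap top px',proj(ct,[.477,.1745,.156]),proj(cs,[.477,.1745,.156]), 'pred band', proj(cs,[.477+.0115,.1745-.022,.038]))
to([.6,0,.3],3)
```

```text
cap [234.92079208 208.16831683] 101 25 [0.4768 0.1793 0.1319]
band [248.5 218.5] 2
w2 [0.6063 0.2251 0.126 ] 220
w1 [0.6098 0.1796 0.126 ] 223
drv [0.6106 0.1234 0.126 ] 214
before [[0.6062, 0.2251, 0.126], [0.6097, 0.1798, 0.126]]
scene band [359.74566474 174.42774566] 173
pred cap top px [[235.11360197 207.74332935]] [[363.48911881 132.3008861 ]] pred band [[358.83140735 175.96404   ]]
t 25.1 tcp [ 0.632  -0.1222  0.3034] yang 3.6 shift [12.39 -2.43  0.36] turn 0.6 grip 0.751 0.0 F [0.8 0.1 0.2] q7 0.45
```

The bottle cap at (234.9,208.2) matches the pixel predicted for an upright, centred bottle, (235.1,207.7). The driver is within a few mm of the rectangle's centre, and the waiting drivers have not moved.

```bash
python3 -c "
from station import bot
print(bot.hand_in())"
```

```text
the job is handed in; nothing more can be done
None
```

I handed the job in: the bottle stands cap up, centred on the green disc, and the driver stands terminals up within about 7 mm of the rectangle's centre, in line with the two waiting drivers, which did not move; no verdict came back.

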